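Tug the nail box lid, free its catch if caught, and hold it open

TASK

The larger of the two horseshoes is to be nailed on next, and its nails are in the box it is lying in front of. Before touching that box's catch, tug its lid upwards (it has a lifting bar); if it is caught, free it by sliding the catch's thumb piece across; then lift the lid to about 40 degrees and finish while still holding it open there with the gripper. Leave the other box's lid and catch alone, and the shoes and loose tools where they lie.

Things in the scene. Friction and masses are not known exactly. Their poses are not given: they have to be found in the camera images.
- box_a: The left-hand nail box (+y is left): fixed grey sheet-steel box 150 (x) x 200 (y) x 80 mm (z, lid included); both boxes are alike. Origin: centre of its underside; x runs from its front (the robot's side) to its back, y to its left, z up. On the front wall, left half, sits a dark steel catch housing 30 (x) x 80 (y) mm, its top 85 mm above the bench, centred at box x -90, y +59 mm.
- box_a_front (a point): Point on the bench 200 mm in front (-x) of the centre of box_a; the shoe set down before that box lies within about 50 mm of it.
- bar_a (a point): Middle of the lifting bar on box_a's lid: a round steel bar 12 mm thick, 80 mm long between its two end posts, along the box's y axis, carried 45 mm above the lid's top near its front edge. With the lid shut this point is at box x -65, y -40, z +125 mm. It turns with the lid.
- lid_a: The lid of box_a, a grey steel sheet 150 x 200 x 5 mm with its lifting bar. Origin: on the hinge line, as point lid_a_hinge; with the lid shut its axes are the box's.
- angle_a (a joint): Opening angle of box_a's lid (lid and bar 0.4 to 0.75 kg): 0 shut, grows as the front edge rises, stop at 1.35 rad; it falls shut by its own weight when let go. Lifting takes 2 to 5 N at the bar. If caught, the bar comes up only about 4 mm (0.03 rad) and then stops dead; if free it goes on rising.
- lid_a_hinge (a point): Middle of the hinge line of box_a's lid, along the box's y axis at the back edge: box x +75, y 0, z +77.5 mm; the bar moves in an arc of 148 mm radius about it.
- catch_a_top (a point): Top centre of the catch's thumb piece of box_a: an upright steel fin 20 (box x) x 10 (box y) mm, standing 40 mm above the housing; at rest its top is at box x -90, y +45, z +125 mm.
- catch_a (a joint): How far the thumb piece of box_a is slid to the box's +y (left, away from the bar): 0 home, 0.028 m at its stop; takes 3 to 4 N and stays where left. The catch is worn: a hidden hook may or may not have caught the lid, and nothing outside shows which. Slid to its stop, the thumb piece clears the hook for good; do it with the lid let down, not pulled.
- box_b: The right-hand nail box (+y is left): fixed grey sheet-steel box 150 (x) x 200 (y) x 80 mm (z, lid included); both boxes are alike. Origin: centre of its underside; x runs from its front (the robot's side) to its back, y to its left, z up. On the front wall, left half, sits a dark steel catch housing 30 (x) x 80 (y) mm, its top 85 mm above the bench, centred at box x -90, y +59 mm.
- box_b_front (a point): Point on the bench 200 mm in front (-x) of the centre of box_b; the shoe set down before that box lies within about 50 mm of it.
- bar_b (a point): Middle of the lifting bar on box_b's lid: a round steel bar 12 mm thick, 80 mm long between its two end posts, along the box's y axis, carried 45 mm above the lid's top near its front edge. With the lid shut this point is at box x -65, y -40, z +125 mm. It turns with the lid.
- lid_b: The lid of box_b, a grey steel sheet 150 x 200 x 5 mm with its lifting bar. Origin: on the hinge line, as point lid_b_hinge; with the lid shut its axes are the box's.
- angle_b (a joint): Opening angle of box_b's lid (lid and bar 0.4 to 0.75 kg): 0 shut, grows as the front edge rises, stop at 1.35 rad; it falls shut by its own weight when let go. Lifting takes 2 to 5 N at the bar. If caught, the bar comes up only about 4 mm (0.03 rad) and then stops dead; if free it goes on rising.
- lid_b_hinge (a point): Middle of the hinge line of box_b's lid, along the box's y axis at the back edge: box x +75, y 0, z +77.5 mm; the bar moves in an arc of 148 mm radius about it.
- catch_b_top (a point): Top centre of the catch's thumb piece of box_b: an upright steel fin 20 (box x) x 10 (box y) mm, standing 40 mm above the housing; at rest its top is at box x -90, y +45, z +125 mm.
- catch_b (a joint): How far the thumb piece of box_b is slid to the box's +y (left, away from the bar): 0 home, 0.028 m at its stop; takes 3 to 4 N and stays where left. The catch is worn: a hidden hook may or may not have caught the lid, and nothing outside shows which. Slid to its stop, the thumb piece clears the hook for good; do it with the lid let down, not pulled.
- shoe_large: The larger keg shoe: loose flat dark steel horseshoe 135 mm wide, 140 mm long, 10 mm thick, 0.42 kg, lying before one of the boxes. Origin: centre of its underside; toe towards its +x.
- shoe_small: The smaller keg shoe: the same form, 100 mm wide, 106 mm long, 10 mm thick, lying before the other box.
- pritchel: Blued steel pritchel (punch), 220 mm long, 14 mm thick, lying along its x between the shoes. Origin at its middle, underneath.
- soapstone: Grey soapstone marker, 70 x 14 x 10 mm, lying between the boxes. Origin: centre of its underside.
- brush: Brass-bristled brush, 260 mm long, 28 mm high, at the left. Origin: underneath, near its middle.
- rasp: Hoof rasp with wooden handle, 410 mm long, at the right. Origin underneath.
There are look-alikes about, which are no part of the job. Leave any brown or orange look-alike of the shoe_large alone.

How it is judged:
By the outcome, as a careful person would: the job done as asked, in the order asked, and still so for the second after the job is handed in, while the arm keeps its last pose, push and grip.
It also fails if it takes over 48 s, if anything falls off the work surface, if the arm or the gripper's body presses on something with over 40 N, if the wrist force passes 120 N, or if a joint passes its speed limit or range.

ROBOT

A 6-joint arm with a two-finger parallel gripper is mounted at the origin on the work surface. World frame = base frame: x ahead of the robot, y to its left, z up, the work surface at z = 0. Lengths are in m, angles in rad, forces in N, time in s.
With the tool pointing down it reaches from about 0.4 to 0.825 m from the base axis. Payload 7 kg.
Tool frame: the origin (TCP) lies midway between the tips of the shut fingers; the grasp point (between the pads) lies 19 mm behind it; z points along the fingers, x is the direction in which the jaws open and shut, and the axes are right-handed (so a half turn about z gives the same grasp; the last joint's range is limited). The gripper opens to 88 mm and grips with 3 to 60 N. Pads are 19 mm wide; open, the fingers measure 130 mm over their backs; the gripper's body (78 mm by 193 mm) begins 47 mm behind the grasp point.
Start: joints at [-1.055, 0.359, 0.012, 0, -1.224, -0.288], TCP at [0.152, -0.658, 0.227] pointing down, gripper open.
Joint ranges: [-3.07, 3.07], [-1.43, 2.12], [-1.02, 1.25], [-3.03, 1.67], [-3.05, -0], [-3.03, 3.03]. Speed limits (rad/s): [2.39, 2.39, 3.01, 3.14, 3.14, 3.14].

INTERFACE

Orientations are given as [roll, pitch, yaw] about the fixed x, y, z axes, in that order (R = Rz(yaw) Ry(pitch) Rx(roll)).
In Python, from station import status, eyes, workorder gives the robot as it stands.
- The arm moves only by the shell command python3 -m jog 'ROWS' [OPENING] [FORCE]. ROWS is JSON, a list of rows, each a list of 6 numbers: the shift along the world's x, y, z in mm, then the turn, a rotation vector about the world's x, y, z in rad. A call has 1 to 12 rows; each row shifts and turns the pose as measured when the row begins; what a row does not reach is not made up. A row lasts 1/10 s, in which the tool goes at most 50 mm and 8.59 degrees, less where a joint would pass 70% of its speed; a pose out of reach is approached as far as the arm can. A call with a gripper value outside its range is refused whole. OPENING is the opening, from 0 (shut) to 1 (fully open), set as the call begins (- or left out, the last holds). The fingers move at their own pace and stop on an object; FORCE is the grip in N (left out, the last holds). Time passes only in rows, so rows that do not move let the fingers close. It gives the time, the measured TCP pose, the force and the opening at its end, in the units of the state.
- status.get_state(): the state, without advancing time (a new reading comes with each control period).
- eyes.grab_frame(name): name is "side" or "top" or "wrist"; returns the picture (384x512x3 uint8, blue, green, red); there is no depth.
- eyes.calibration(name): a dict with "camera_matrix" (3x3 intrinsics, pixels), "k1" (the pictures are not rectified: a ray, as slopes to the right and down, at radius r is drawn at 1 + k1 r^2 times it, then the intrinsics apply), "cam_to_world" (4x4, takes a point from camera to world coordinates); the wrist camera has in their place "hand_eye" (4x4, takes a point from camera to tool coordinates, whose origin is the TCP and whose axes are the tool frame's). Camera axes: x right, y up, looking along -z (the intrinsics and any distortion apply to the point x, -y, -z); pixel columns grow to the right and rows downward; lengths in m; the calibration is good to about 2 mm. A picture is of the moment at which its call begins: read the wrist's pose just before it. calibration takes no time and is no camera call.
- workorder.job_done(): hands the job in, once; it reports no verdict.
The state is a dict: "t": time; "q": joint angles; "qd": joint speeds; "joint_efforts": joint torques, N m; "eef_pos": TCP position; "ee_rot": TCP orientation; "force": force on the tool from outside, world axes, zero at the start; "moment": the same for the moment, N m; "width": finger opening in m.
Only numpy, scipy, OpenCV 4.12 (cv2) and the standard library are available. Lean on these libraries where they do the work, as an engineer would, in place of code of your own. Each camera call takes 0.05 s, during which the arm holds its last target. There are 200 camera calls.

## Working session

There is one attempt and no reset: what is moved stays moved. The work goes in short steps, Python scripts to look and compute and a shell command to move; the robot and the scene stay as the last step left them, time stands still between calls to the robot, and variables do not carry over. Pictures are saved under pics/ and viewed, about 8 in all and at most 12, crops included, and the job is handed in when it is done.

```bash
mkdir -p pics; ls; cat > h.py <<'E'
import numpy as np, cv2
from station import status, eyes
def ray(name,u,v):
    c=eyes.calibration(name);K=np.array(c["camera_matrix"]);k=c["k1"]
    d=np.array([(u-K[0,2])/K[0,0],(v-K[1,2])/K[1,1]]);s=d.copy()
    for _ in range(30): s=d/(1+k*(s@s))
    T=np.array(c["cam_to_world"]);return T[:3,3],T[:3,:3]@np.array([s[0],-s[1],-1.])
def onz(name,u,v,z):
    o,d=ray(name,u,v);return o+d*(z-o[2])/d[2]
def proj(name,p):
    c=eyes.calibration(name);K=np.array(c["camera_matrix"]);T=np.array(c["cam_to_world"])
    q=T[:3,:3].T@(np.array(p)-T[:3,3]);s=np.array([q[0],-q[1]])/-q[2];s=s*(1+c["k1"]*(s@s))
    return K[0,0]*s[0]+K[0,2],K[1,1]*s[1]+K[1,2]
E
python3 - <<'E'
from h import *
for n in("top","side"):
    f=eyes.grab_frame(n);cv2.imwrite(f"pics/{n}0.png",f);cv2.imwrite(f"pics/{n}0v.png",cv2.resize(f,(800,600)))
print(status.get_state())
for n in("top","side"):print(eyes.calibration(n))
E
```

```text
pics
{'t': 0.1, 'q': array([-1.05487808e+00,  3.59317690e-01,  1.11439683e-02, -3.15323164e-04,
       -1.22408204e+00, -2.88082078e-01]), 'qd': array([-0.00086305, -0.00094825,  0.00302318,  0.00194128, -0.00183669,
       -0.00086327]), 'joint_efforts': array([-1.80111580e-03, -5.84161270e+01,  2.93752635e+01,  7.01556846e+00,
        1.02214603e-02, -5.90056379e-05]), 'eef_pos': array([ 0.15232799, -0.657139  ,  0.22571074]), 'ee_rot': array([-3.14146219e+00, -1.48351538e-03,  1.79852504e+00]), 'force': array([0.55041749, 0.09631701, 0.28124592]), 'moment': array([ 0.00023905, -0.04494846,  0.00967475]), 'width': 0.08805659906372008}
{'camera_matrix': array([[465.70324662,   0.        , 255.6158977 ],
       [  0.        , 465.70324662, 194.19561482],
       [  0.        ,   0.        ,   1.        ]]), 'k1': -0.1747596978850248, 'cam_to_world': array([[ 0.02906992,  0.99338576, -0.1110841 ,  0.28915367],
       [-0.99952672,  0.03000725,  0.00677515, -0.03139242],
       [ 0.01006366,  0.11083458,  0.99378791,  1.62557482],
       [ 0.        ,  0.        ,  0.        ,  1.        ]])}
{'camera_matrix': array([[441.18016325,   0.        , 255.64765414],
       [  0.        , 441.18016325, 194.3091506 ],
       [  0.        ,   0.        ,   1.        ]]), 'k1': 0.022806481598709467, 'cam_to_world': array([[ 0.79254245,  0.44605954, -0.41582131, -0.22256498],
       [-0.60975576,  0.58930259, -0.53001922, -0.8886001 ],
       [ 0.00862445,  0.67361216,  0.73903469,  1.31511272],
       [ 0.        ,  0.        ,  0.        ,  1.        ]])}
```

View pics/top0v.png

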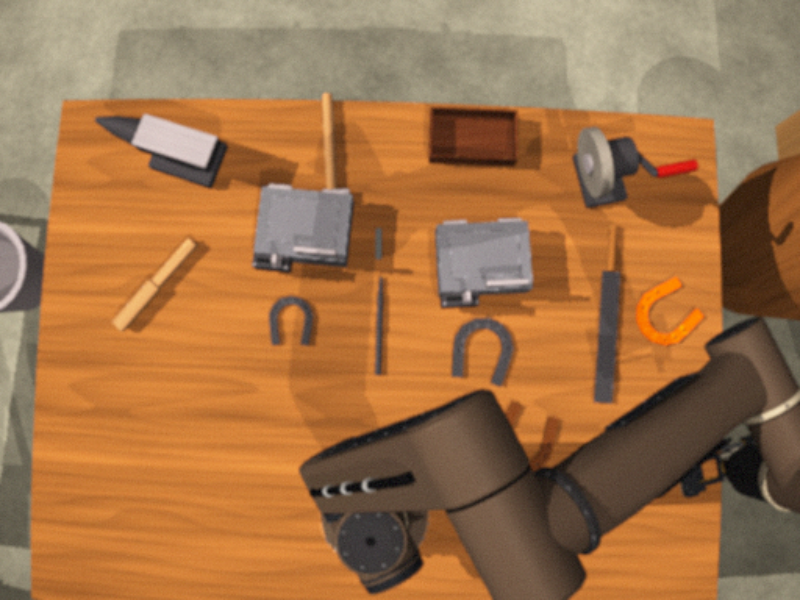

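View pics/side0v.png

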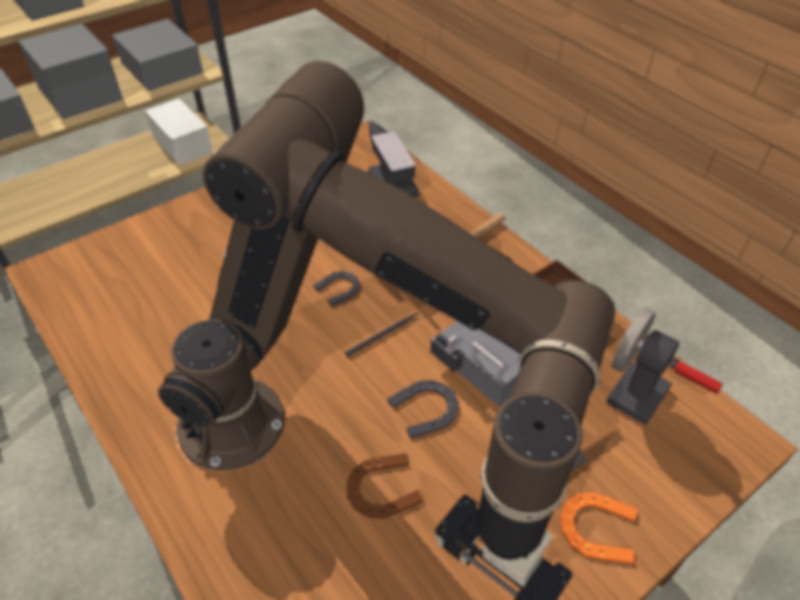

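The top view (800 px scale) shows the larger dark shoe at about (483,350), in front of the right-hand box (box_b). The small one is at (292,320), in front of box_a. The orange and brown shoes are decoys. Next I'll measure box_b.

```bash
python3 - <<'E'
from h import *
f=cv2.imread("pics/top0.png")
c=f[130:260,265:355];cv2.imwrite("pics/cropb.png",cv2.resize(c[:72],None,fx=8,fy=8,interpolation=cv2.INTER_CUBIC))
h=cv2.cvtColor(f,cv2.COLOR_BGR2HSV)
def comps(m,a):
    n,l,s,ce=cv2.connectedComponentsWithStats(m.astype(np.uint8))
    for i in range(1,n):
        if s[i,4]>a:
            cs,_=cv2.findContours((l==i).astype(np.uint8),0,1)
            print(s[i],ce[i].round(1),cv2.minAreaRect(cs[0]))
print("grey");m=(h[...,1]<60)&(h[...,2]>95);m[:110]=0;m[200:]=0;m[:,:150]=0;m[:,360:]=0;comps(m,30)
print("dark");m=(h[...,1]<90)&(h[...,2]<95);m[:180]=0;m[250:]=0;m[:,:150]=0;m[:,360:]=0;comps(m,30)
E
```

```text
grey
[ 163  118   63   54 2583] [193.  142.4] ((193.63558959960938, 145.61598205566406), (59.44660949707031, 53.54391860961914), 4.513988018035889)
[ 279  140   62   54 2675] [308.8 164.1] ((309.5179443359375, 166.34115600585938), (52.34859848022461, 59.969627380371094), 86.98721313476562)
dark
[241 182   4  57 113] [242.7 210.2] ((242.6943359375, 210.0054168701172), (2.1658313274383545, 56.061710357666016), 1.5911403894424438)
[282 183  57  13 211] [303.  189.4] ((310.1606750488281, 189.62936401367188), (9.482464790344238, 56.21747589111328), 85.68397521972656)
[188 191  12  29 124] [195.4 204.3] ((194.98077392578125, 204.40383911132812), (29.025188446044922, 9.217458724975586), 78.69007110595703)
[173 193   9  27  95] [176.1 205.5] ((175.9823455810547, 205.80203247070312), (7.156768321990967, 26.428306579589844), 7.431407928466797)
[290 205  37  41 400] [309.  222.7] ((308.48779296875, 223.3902587890625), (35.340579986572266, 38.273983001708984), 12.094757080078125)
```

View pics/cropb.png

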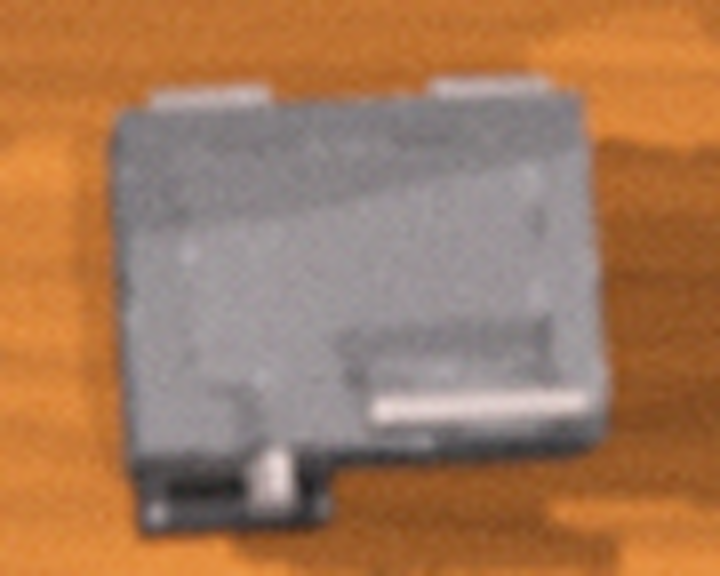

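```bash
python3 - <<'E'
from h import *
P=lambda x,y,z:onz("top",265+x/8-.44,130+y/8-.44,z)
L=[(118,112,.08,[75,100]),(583,95,.08,[75,-100]),(605,438,.08,[-75,-100]),(128,455,.08,[-75,100]),
   (370,408,.128,[-65,0]),(592,402,.128,[-65,-80])]
W=np.array([P(*l[:3])[:2] for l in L]);B=np.array([l[3] for l in L])/1000
wb=W.mean(0);bb=B.mean(0);H=(B-bb).T@(W-wb);th=np.arctan2(H[0,1]-H[1,0],H[0,0]+H[1,1])
R=np.array([[np.cos(th),-np.sin(th)],[np.sin(th),np.cos(th)]]);o=wb-R@bb
print("yaw",th,"org",o,"res mm",((W-(B@R.T+o))*1000).round(1).tolist())
d=W[4]-W[5];print("bar yaw",np.arctan2(-d[0],d[1]),"lid edges",[np.arctan2(-e[0],e[1]) for e in(W[0]-W[1],W[3]-W[2])])
print("bar meas",W[4:].mean(0));
for n,b in(("bar",[-.065,-.04]),("fin",[-.09,.045]),("push",[-.09,.027]),("hinge",[.075,0]),("front",[-.2,0])):print(n,R@b+o)
print("fin top px->",P(272,455,.125), "shoe",onz("top",309,222.7,.01))
E
```

```text
yaw 0.06727214842052784 org [ 0.57106137 -0.22117935] res mm [[-2.1, -0.9], [-1.0, -0.1], [1.1, -0.2], [1.1, 1.8], [0.5, 5.4], [0.5, -6.1]]
bar yaw 0.05911628415692415 lid edges [np.float64(0.07305820058062043), np.float64(0.06686935338472628)]
bar meas [ 0.50938017 -0.26580148]
bar [ 0.50889725 -0.26545826]
fin [ 0.47823998 -0.18233106]
push [ 0.47944996 -0.20029035]
hinge [ 0.64589172 -0.21613774]
front [ 0.37151375 -0.23462363]
fin top px-> [ 0.48652594 -0.18067064  0.125     ] shoe [ 0.37554358 -0.23108584  0.01      ]
```

```bash
python3 -m jog '[[30,33,0,0,0,0.12],[30,33,0,0,0,0.12],[30,33,0,0,0,0.12],[30,33,0,0,0,0.12],[30,33,0,0,0,0.12],[30,33,0,0,0,0.12],[30,33,0,0,0,0.12],[30,33,0,0,0,0.12],[30,33,0,0,0,0.12],[30,33,0,0,0,0.12],[30,33,0,0,0,0.12],[0,0,0,0,0,0]]' 1 20
```

```text
t: 1.3
eef_pos: [0.489, -0.2771, 0.2199]
ee_rot: [-3.141, -0.009, -3.114]
force: [-0.0, -1.3, 0.8]
width: 0.0877
```

```bash
python3 -m jog '[[20,12,5,0,0.009,0.04],[0,0,0,0,0,0]]'; python3 - <<'E'
from h import *
from scipy.spatial.transform import Rotation as Ro
s=status.get_state();print(s["t"],s["eef_pos"],s["ee_rot"],s["force"])
f=eyes.grab_frame("wrist");cv2.imwrite("pics/w1.png",f)
c=eyes.calibration("wrist");K=np.array(c["camera_matrix"]);H=np.array(c["hand_eye"]);k=c["k1"]
Rt=Ro.from_euler("xyz",s["ee_rot"]).as_matrix()
def pw(p):
    q=H[:3,:3].T@(Rt.T@(np.array(p)-s["eef_pos"])-H[:3,3]);t=np.array([q[0],-q[1]])/-q[2];t=t*(1+k*(t@t));return K[0,0]*t+K[:2,2]
th=.0672;R=np.array([[np.cos(th),-np.sin(th)],[np.sin(th),np.cos(th)]]);o=np.array([.57106,-.22118])
for n,b in(("bar",(-.065,0,.131)),("bar",(-.065,-.08,.131)),("fin",(-.09,.045,.125))):
    p=np.append(R@b[:2]+o,b[2]);u=pw(p);print(n,u);cv2.circle(f,tuple(int(v) for v in u),4,(0,0,255),1)
cv2.imwrite("pics/w1m.png",f)
E
```

```text
t: 1.5
eef_pos: [0.5097, -0.2632, 0.2243]
ee_rot: [3.141, -0.02, -3.07]
force: [-1.5, 0.1, -0.8]
width: 0.0876
1.5 [ 0.50973918 -0.26317702  0.22432357] [ 3.14066566 -0.01984189 -3.07027749] [-1.45681717  0.11621106 -0.84800145]
bar [253.59251854 239.77698973]
bar [253.89519434 145.04978077]
fin [280.87535624 282.49209823]
```

View pics/w1m.png

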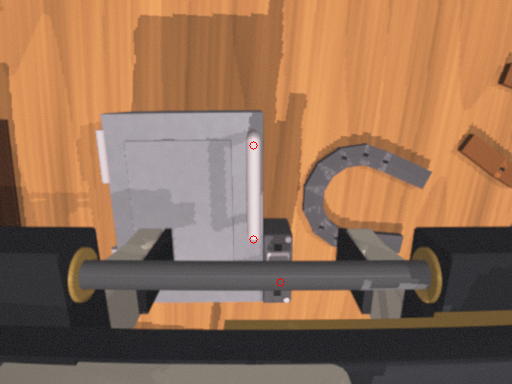

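```bash
cat >> h.py <<'E'
from scipy.spatial.transform import Rotation as Ro
th=.0672;RB=np.array([[np.cos(th),-np.sin(th)],[np.sin(th),np.cos(th)]]);OB=np.array([.57106,-.22118])
def world(b): return np.append(RB@np.array(b[:2])+OB,b[2])
def pw(p,s):
    c=eyes.calibration("wrist");K=np.array(c["camera_matrix"]);H=np.array(c["hand_eye"]);k=c["k1"]
    Rt=Ro.from_euler("xyz",s["ee_rot"]).as_matrix()
    q=H[:3,:3].T@(Rt.T@(np.array(p)-s["eef_pos"])-H[:3,3]);t=np.array([q[0],-q[1]])/-q[2];t=t*(1+k*(t@t));return K[0,0]*t+K[:2,2]
E
python3 - <<'E'
from h import *
s=status.get_state();print(s["eef_pos"],s["ee_rot"])
f=cv2.imread("pics/w1.png")
for b in [(-.075,-.1,.08),(.075,-.1,.08),(-.075,.1,.08),(-.105,.019,.085),(-.105,.099,.085),(-.09,.045,.125),(-.09,.04,.085),(-.065,-.086,.131),(-.065,.006,.131)]:
    print(b,pw(world(b),s).round())
cv2.imwrite("pics/w1c.png",cv2.resize(f[200:310,200:320],None,fx=5,fy=5,interpolation=cv2.INTER_CUBIC))
E
```

```text
[ 0.50830396 -0.26349667  0.22386979] [ 3.1400769  -0.02082105 -3.07201031]
(-0.075, -0.1, 0.08) [262. 116.]
(0.075, -0.1, 0.08) [ 98. 117.]
(-0.075, 0.1, 0.08) [260. 305.]
(-0.105, 0.019, 0.085) [291. 238.]
(-0.105, 0.099, 0.085) [288. 307.]
(-0.09, 0.045, 0.125) [279. 283.]
(-0.09, 0.04, 0.085) [276. 257.]
(-0.065, -0.086, 0.131) [252. 138.]
(-0.065, 0.006, 0.131) [252. 247.]
```

View pics/w1c.png

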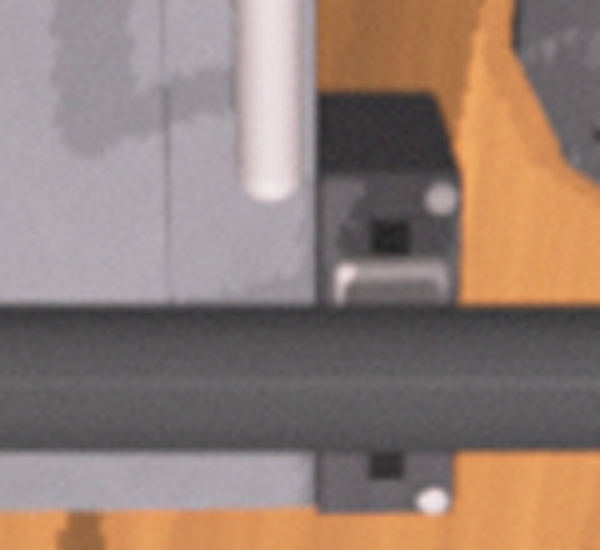

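The wrist view agrees with the top-camera estimate: the bar runs along u≈253, and the fin sits behind the rod at about (278,255). There is a consistent offset of about 4 px towards box -y. I'll descend onto the bar.

```bash
python3 -m jog '[[0,-4,-30,0,-0.02,0],[0,0,-30,0,0,0],[0,0,-30,0,0,0],[0,0,-20,0,0,0],[0,0,0,0,0,0]]'
```

```text
t: 2.05
eef_pos: [0.5046, -0.2697, 0.1104]
ee_rot: [3.141, 0.0, -3.079]
force: [0.4, 0.2, 0.3]
width: 0.0877
```

```bash
python3 -m jog '[[4,2,-4,0,0,0.005],[0,0,0,0,0,0]]'; python3 -m jog '[[0,0,0,0,0,0],[0,0,0,0,0,0],[0,0,0,0,0,0],[0,0,0,0,0,0],[0,0,0,0,0,0],[0,0,0,0,0,0],[0,0,0,0,0,0],[0,0,0,0,0,0]]' 0 25
```

```text
t: 2.25
eef_pos: [0.5084, -0.2687, 0.1072]
ee_rot: [-3.142, 0.0, -3.075]
force: [0.0, 0.4, -0.8]
width: 0.0876
t: 3.05
eef_pos: [0.5106, -0.2692, 0.1112]
ee_rot: [-3.14, 0.007, -3.075]
force: [-1.0, 0.1, 0.2]
width: 0.0293
```

```bash
python3 -m jog '[[0,0,-3,0,0,0],[0,0,0,0,0,0],[0,0,0,0,0,0],[0,0,0,0,0,0],[0,0,0,0,0,0]]' 0 25
```

```text
t: 3.55
eef_pos: [0.5094, -0.2692, 0.1078]
ee_rot: [-3.14, 0.004, -3.075]
force: [-1.9, -0.1, 1.4]
width: 0.0111
```

Gripped: the opening is 11 mm, which fits the 12 mm bar. Now the tug, in small steps.

```bash
python3 -m jog '[[0,0,3,0,0,0],[0,0,3,0,0,0]]'; python3 -m jog '[[0,0,4,0,0,0]]';  python3 -m jog '[[0,0,4,0,0,0]]'
```

```text
t: 3.75
eef_pos: [0.5114, -0.269, 0.1134]
ee_rot: [-3.14, 0.008, -3.075]
force: [5.9, 0.3, -7.1]
width: 0.0108
t: 3.85
eef_pos: [0.5129, -0.2689, 0.1174]
ee_rot: [-3.14, 0.01, -3.075]
force: [7.4, -0.4, -8.6]
width: 0.0108
t: 3.95
eef_pos: [0.5146, -0.2688, 0.1215]
ee_rot: [-3.139, 0.013, -3.074]
force: [7.0, -0.5, -9.3]
width: 0.0113
```

```bash
python3 -m jog '[[2,0,5,0,0,0],[2,0,5,0,0,0],[2,0,5,0,0,0]]'; python3 - <<'E'
from h import *
s=status.get_state();print(s["eef_pos"],s["force"],s["width"])
f=eyes.grab_frame("top");cv2.imwrite("pics/t2.png",cv2.resize(f[110:230,240:400],None,fx=5,fy=5,interpolation=cv2.INTER_CUBIC))
f=eyes.grab_frame("wrist");cv2.imwrite("pics/w2.png",f)
E
```

```text
t: 4.25
eef_pos: [0.522, -0.2682, 0.1363]
ee_rot: [-3.14, 0.014, -3.074]
force: [5.4, 0.0, -8.2]
width: 0.0112
[ 0.52199892 -0.26820239  0.13630354] [ 5.40716379  0.04982535 -8.24093415] 0.01117271100378283
```

View pics/w2.png

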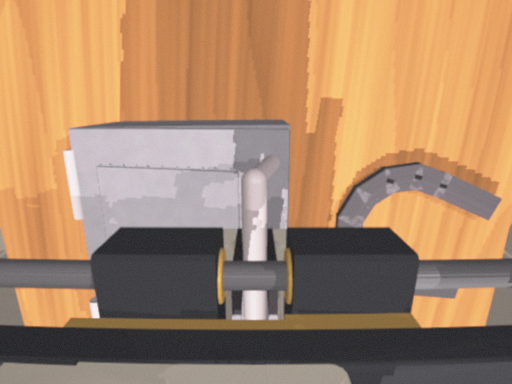

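The lid is free. It rose 28 mm along the hinge arc with only about 8 N on the wrist, and the picture shows the bar still in the fingers (u≈255) and the lid tilted with the front wall in view. So the catch stays untouched, and I'll follow the arc to 40°.

```bash
python3 -m jog '[[4.5,0,7,0,0,0],[5,0.5,7,0,0,0],[5,0.5,6.5,0,0,0],[5.5,0.5,6,0,0,0],[5.5,0.5,5.5,0,0,0],[5.5,0.5,5.5,0,0,0]]'
```

```text
t: 4.95
eef_pos: [0.5536, -0.2657, 0.176]
ee_rot: [-3.141, 0.01, -3.075]
force: [5.2, -2.8, -11.2]
width: 0.0111
```

```bash
python3 -m jog '[[5,0.3,3.5,0,0,0],[5,0.3,3,0,0,0],[5,0.3,2.5,0,0,0],[2,0,1,0,0,0],[0,0,0,0,0,0]]'
```

```text
t: 5.45
eef_pos: [0.5691, -0.2646, 0.1882]
ee_rot: [-3.142, 0.004, -3.075]
force: [-1.6, -0.8, -3.7]
width: 0.0112
```

By the pose the angle is about 39.2°. I'll check it independently with the cameras.

```bash
python3 - <<'E'
from h import *
s=status.get_state();print(s["eef_pos"],s["force"],s["width"])
def lid(t,x,y,z=.0025): # lid coords from hinge -> world
    c,n=np.cos(t),np.sin(t); return world((.075+c*x+n*z,y,.0775-n*x+c*z))
A=eyes.grab_frame("side");W=eyes.grab_frame("wrist");T=eyes.grab_frame("top")
for nm,F in(("side",A),("top",T)):
    for deg,col in((34,(255,0,0)),(40,(0,255,0)),(46,(0,0,255))):
        for y in(.1,-.1):
            u=proj(nm,lid(np.radians(deg),-.15,y));print(nm,deg,y,np.round(u,1))
            cv2.circle(F,tuple(int(round(v)) for v in u),1,col,-1)
cs=cv2.resize(A[190:310,250:390],(800,600)[:1]+(686,))
cv2.imwrite("pics/f.png",np.hstack([cv2.resize(A[190:310,250:370],(400,400)),cv2.resize(T[110:230,240:360],(400,400))]))
E
```

```text
[ 0.56913397 -0.26459526  0.18823981] [-1.6033632  -0.82996607 -3.71599274] 0.011163786735557249
side 34 0.1 [286.7 193.2]
side 34 -0.1 [328.8 226.7]
side 40 0.1 [288.9 189.5]
side 40 -0.1 [331.2 222.9]
side 46 0.1 [291.3 185.8]
side 46 -0.1 [333.9 219.1]
top 34 0.1 [282.4 175. ]
top 34 -0.1 [344.6 172.9]
top 40 0.1 [282.5 171.4]
top 40 -0.1 [345.1 169.3]
top 46 0.1 [282.6 167.4]
top 46 -0.1 [345.6 165.3]
```

View pics/f.png

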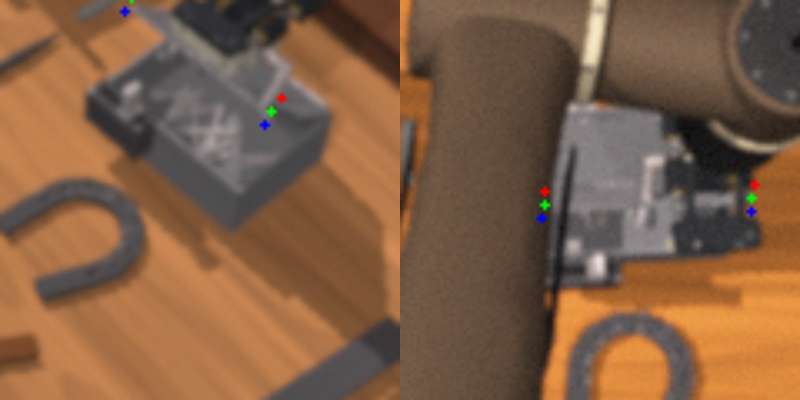

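The side view shows the lid's front-right corner at about (267,110) in the crop, next to the 40° marker at (271,111). The fin is still at home and the nails are visible in the box. One settle check, then hand in.

```bash
python3 -m jog '[[0,0,0,0,0,0],[0,0,0,0,0,0],[0,0,0,0,0,0]]' - 30 && python3 -c "
from station import workorder;print(workorder.job_done())"
```

```text
t: 5.9
eef_pos: [0.5686, -0.2647, 0.1879]
ee_rot: [3.142, 0.004, -3.076]
force: [-1.1, 0.2, -2.4]
width: 0.0111
the job is handed in; nothing more can be done
None
```

I lifted box_b's lid to about 40° and handed the job in with the gripper still holding it there, at t = 5.9 s. The larger dark shoe lies in front of box_b, the right-hand box.

- **Tug:** I gripped the lifting bar and pulled up before touching anything else. The lid was not caught. It went on rising along its hinge arc well past 4 mm, at about 8 to 11 N on the wrist. That is above the stated 2 to 5 N, but the reading stayed roughly level and the bar did not slip.
- **Catch:** Since the lid was free, I left the catch alone. I did not touch the other box, the shoes or the tools.
- **Last checks:** The arm's position gives about 39°, and the lid corner in the side camera sits near the 40° mark. The bar was still firmly held, with an 11 mm finger opening, 30 N grip and about 2 N on the wrist. The top view was mostly hidden by the arm, so it confirmed nothing about the angle.
- **Disagreements:** The wrist camera placed the box about 4 mm further right than the top camera did. The bar's distance from the hinge came out about 3 mm larger than the stated 148 mm. Neither affected the grip or the lift.

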